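# Index the potting turntable to its next hole

## Robot

A 6-joint arm with a two-finger parallel gripper is mounted at the origin on the work surface; the furniture and walls round the work are solid. World frame = base frame: x ahead of the robot, y to its left, z up, the work surface at z = 0. Lengths are in m, angles in rad, forces in N, time in s.
With the tool pointing down it reaches from about 0.325 to 0.85 m from the base axis. Payload 15.5 kg.
Tool frame: the origin (TCP) lies on the centre line of the jaws, within the pads' length; the fingertips stand 8 mm ahead of it and the grasp point (between the pads) lies 11 mm behind it; z points along the fingers, y is the line along which they close (so a half turn about z gives the same grasp; the last joint's range is limited). The gripper opens to 91 mm and grips with 3 to 60 N. Pads are 32 mm wide; open, the fingers measure 118 mm over their backs; the gripper's body (76 mm by 178 mm) begins 60 mm behind the grasp point.
Start: joints at [1.087, 0.494, 1.345, -0, 1.302, -0.096], TCP at [0.236, 0.579, 0.222] pointing down, gripper open.
Joint ranges: [-2.91, 2.91], [-0.82, 2.16], [0.22, 2.67], [-1.22, 4.37], [0.12, 2.79], [-3.08, 3.08]. Speed limits (rad/s): [1.89, 1.89, 2.57, 3.01, 3.01, 3.01].

## Interface

Orientations are given as a unit quaternion [x, y, z, w].
In Python, from bench import get_state, read_camera, finish_job gives the robot as it stands. The module is installed in compiled form; this text tells all that it offers.
- The arm moves only by the tool drive_tool, never from a script. Its argument "plan" is a list of rows, each a list of 7 numbers: the turn, a rotation vector about the tool's x, y, z in units of 5 degrees (1.0 is 5 degrees), then the shift along the tool's x, y, z in mm, then the opening, from 0 (shut) to 1 (fully open). A call has 1 to 10 rows; each row is the pose to reach, as a shift and turn from the pose commanded when the call began, along the tool's axes at that moment; what a row does not reach only later rows make up. A row lasts 1/12 s, in which the tool goes at most 41.7 mm and 7.16 degrees, less where a joint would pass 70% of its speed; a pose out of reach is approached as far as the arm can. A call with a gripper value outside its range is refused whole. The fingers move at their own pace and stop on an object; "squeeze" is the grip in N (left out, the last holds). Time passes only in rows, so rows that repeat a pose let the fingers close. It gives the time, the measured TCP pose, the force, the opening and the grip force at its end, in the units of the state.
- get_state(): the state, without advancing time (a new reading comes with each control period).
- read_camera(name): name is "side" or "top"; returns a dict with "image" (420x560x3 uint8, blue, green, red), "range_z" (420x560 float32, m along the optical axis (not along the pixel's ray), 0 where there is no reading), "K" (3x3 intrinsics, pixels), "distortion" ([k1, k2, p1, p2, k3] as OpenCV has them; the pictures are not rectified), "position" and "orientation" of the camera in the world. Camera axes: x right, y down, z forward; pixel columns grow to the right and rows downward; lengths in m; the calibration is good to about 2 mm. A picture is of the moment at which its call begins.
- finish_job(): hands the job in; it is judged then, once.
The state is a dict: "t": time; "joint_pos": joint angles; "dq": joint speeds; "joint_torque": joint torques, N m; "eef_pos": TCP position; "tcp_rot": TCP orientation; "ft_force": force on the tool from outside, world axes, zero at the start; "moment": the same for the moment, N m; "opening": opening from 0.0 (shut) to 1.0 (fully open); "gripper_force": force on a finger pad.
Only numpy, scipy, OpenCV 4.12 (cv2) and the standard library are available. Lean on these libraries where they do the work, as an engineer would, in place of code of your own. Each camera call takes 0.05 s, during which the arm holds its last target. There are 200 camera calls.

## Task

The small potting turntable is parked with its spring pin in the long slot of the index plate. Pull the plunger knob up, turn the stage counter-clockwise (seen from above) to the next hole, which is the first round hole after the slot, and let the spring drop the pin fully home there so that the stage is locked. Find the hole gently by feel, never forcing the pin against the plate; keep the two pots standing in their seats and leave the other things on the bench alone.

Things in the scene. Friction and masses are not known exactly. Their poses are not given: they have to be found in the camera images.
- index_table: Fixed grey round base of the turntable, 250 mm across, screwed to the bench. Origin on the vertical turning axis at bench level. At the start (joint turntable 0) the stage's arm and plunger point along the base's own -x axis. Its pose does not tell how the index plate on it is clocked.
- plate_face (a point): On the turning axis, level with the top face (26 mm above the bench) of the fixed aluminium index plate, a ring of 80 to 124 mm radius, 14 mm thick. On its 105 mm radius circle: one curved slot spanning 33 degrees end to end, and seven round through holes 11 mm wide, the first centred 60 degrees counter-clockwise of the slot's centre, the rest every 40 degrees on.
- slot_start (a point): A point on the base (not on the stage) where the pin stands at the start, at plate top level on the 105 mm circle. The slot's centre lies anywhere up to 13 degrees either side of it (the plate's clocking is not measured), so the first round hole lies 47 to 73 degrees counter-clockwise from this point.
- deck (a point): On the turning axis at the top of the stage's deck, a disc of 78 mm radius, 44 mm above the bench; turns with the stage. Its radial arm, 26 mm wide, top 45 mm above the bench, carries the plunger's steel boss (26 mm across, top 55 mm above the bench) on the 105 mm circle.
- turntable (a joint): Angle of the turning stage in rad, 0 at the start, growing counter-clockwise seen from above. It turns freely with slight friction (about 1 N at the knob with the pin out, 2 to 3 N with it resting on the plate's top face). With the pin home in a round hole it has about 0.8 degrees of play either way.
- plunger (a joint): How far the knob and pin are pulled straight up, in m: 0 with the pin fully home (9 mm deep in the plate), 0.009 when the tip just rests on the plate's top face, 0.016 at the end of its travel. A spring pushes it down with 6 N at 0 and about 11 N at 0.016; it does not stay up by itself.
- knob_top (a point): Centre of the top face of the plunger knob, a black ribbed upright cylinder 29 mm across and 35 mm tall directly above the pin, on the 105 mm circle; its top is 94 mm above the bench with the pin home. Grip it round its upper part from above. It cannot tip; it moves up and down with the pin and round with the stage.
- index_pin: The steel index pin under the knob, 8 mm across with a flat tip; origin at the centre of its tip, z up. Its tip is 17 mm above the bench when home, 26 mm when it rests on the plate. It should never bear on the plate with more than about 25 N, neither sideways nor downwards.
- pot_a: Small terracotta pot with soil, 68 mm across the rim, 58 mm tall, standing loose in a shallow ring seat on the deck 40 mm from the axis. Origin at the centre of its underside, z up through the rim; its rim is 102 mm above the bench.
- pot_b: Small dark pot of the same size in the opposite ring seat.
- tape_roll: Roll of masking tape lying on the bench, 104 mm across, 25 mm tall; bystander.
- dibber: Wooden dibber lying on the bench, 158 mm long, 28 mm thick; bystander.
- marker: Marker pen lying on the bench, 138 mm long; bystander.
- secateurs: Red-handled secateurs lying on the bench, 183 mm long; bystander.

How it is judged:
On the way, in this order (a step that is already met when the one before it is completed fails the run):
1. the plunger is pulled until the pin is clear of the slot (value of joint plunger above 0.008 m and value of joint turntable below 0.4 rad), for 0.1 s.
2. the stage is turned counter-clockwise towards the next hole with the pin out of the plate (value of joint plunger above 0.0075 m and value of joint turntable above 0.45 rad), for 0.05 s.
At the end, for the whole second after the job is handed in: The pin is fully home (within 2 mm) in the first round hole counter-clockwise of the slot (the stage stands 0.75 to 1.35 rad from its start, where only that hole lies), the stage is at rest, and both pots stand upright (within 0.15 rad) in their seats, within 50 mm of the axis (value of joint plunger below 0.002 m and value of joint turntable between 0.75 and 1.35 rad and velocity of joint turntable between -0.05 and 0.05 rad/s and angle between each of pot_a, pot_b's own z axis and vertical below 0.15 rad and horizontal distance between each of pot_a, pot_b and index_table below 0.05 m); the robot touches nothing.
It fails at once if the index pin is forced against the plate with more than 25 N (contact force between index_pin and anything else above 25 N).
It fails at once if a pot tips over (angle between any of pot_a, pot_b's own z axis and vertical above 0.5 rad).
It fails at once if a bystander is moved by more than 30 mm (distance of any of tape_roll, dibber, marker, secateurs from where it was at the start of the episode above 0.03 m).
It also fails if it takes over 51 s, if anything falls off the work surface, if the arm or the gripper's body presses on something with over 40 N, if the wrist force passes 120 N, or if a joint passes its speed limit or range.

## Working session

There is one attempt and no reset: what is moved stays moved. The work goes in short steps, Python scripts to look and compute and a tool call to move; the robot and the scene stay as the last step left them, time stands still between calls to the robot, and variables do not carry over. Pictures are saved under pics/ and viewed, at most 10 in all, crops included, and the job is handed in when it is done.

Besides the shell and the picture viewer there is one more tool, called after ">>>" in YAML: its name, and indented under it one key for each argument. drive_tool: Moves the arm, as the interface text tells. Its arguments: {"type":"object","properties":{"plan":{"type":"array","items":{"type":"array","items":{"type":"number"}}},"squeeze":{"type":"number"}},"required":["plan"]}

```bash
mkdir -p pics; python3 - <<'E'
from bench import *
import cv2,numpy as np
s=get_state();print({k:np.round(v,3) for k,v in s.items()})
for n in("side","top"):
    c=read_camera(n);cv2.imwrite(f"pics/{n}0.png",c["image"]);np.savez(f"{n}0.npz",**c);print(n,c["K"],c["distortion"],c["position"],c["orientation"])
E
```

```text
{'t': np.float64(0.0), 'joint_pos': array([ 1.087,  0.494,  1.346, -0.   ,  1.302, -0.096]), 'dq': array([-0.   ,  0.   , -0.001, -0.   , -0.   , -0.001]), 'joint_torque': array([-1.0000e-03, -8.7880e+01, -3.8186e+01,  7.1000e-02,  5.3000e-02,
       -0.0000e+00]), 'eef_pos': array([0.236, 0.578, 0.221]), 'tcp_rot': array([ 0.193,  0.981, -0.001, -0.   ]), 'ft_force': array([-0.115, -0.131, -0.335]), 'moment': array([-0.015, -0.027, -0.046]), 'gripper_force': np.float64(0.0), 'opening': np.float64(1.003)}
side [[393.53982274   0.         277.31205427]
 [  0.         393.53982274 204.31917064]
 [  0.           0.           1.        ]] [-0.01501836  0.          0.          0.          0.        ] [ 0.34504359 -0.75527659  0.68711128] [ 0.89368561 -0.07412085  0.02367769 -0.44189534]
top [[421.49817725   0.         268.59102835]
 [  0.         421.49817725 209.86931153]
 [  0.           0.           1.        ]] [-0.11246463  0.          0.          0.          0.        ] [0.25861969 0.00581798 1.1159297 ] [ 0.71289246 -0.69287842  0.07389049 -0.07901913]
```

View pics/top0.png

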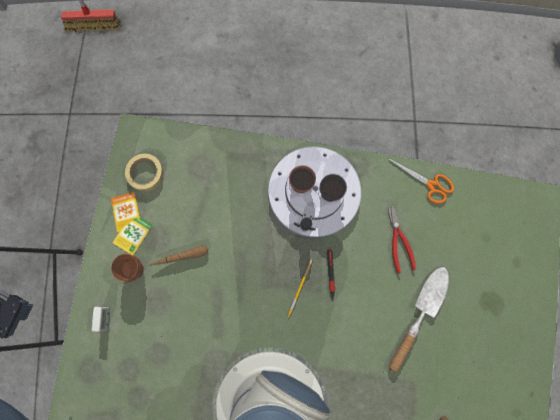

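View pics/side0.png

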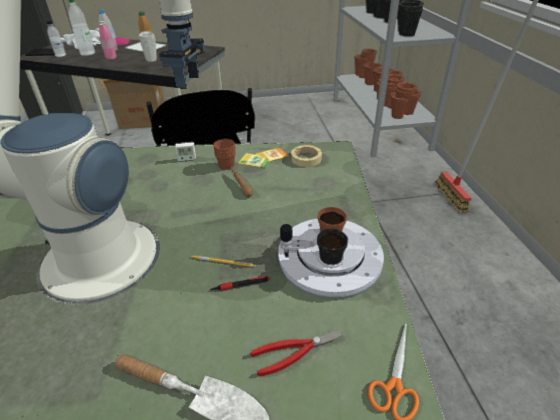

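The top view shows the turntable centred near (315,190), with the knob near (306,223) and the pots at (302,179) and (333,188). In the side view the knob top is near (286,228). Next I'll measure the knob and plate from both views.

```bash
cat > h.py <<'E'
import numpy as np,cv2
from scipy.spatial.transform import Rotation as R
def ray(c,uv):
    p=cv2.undistortPoints(np.array(uv,float).reshape(-1,1,2),c["K"],c["distortion"]).reshape(-1,2)
    return R.from_quat(c["orientation"]).apply(np.c_[p,np.ones(len(p))])
def plane(c,uv,z):
    d=ray(c,uv);o=c["position"];return o+d*((z-o[2])/d[:,2])[:,None]
def proj(c,P):
    r=R.from_quat(c["orientation"]).inv()
    return cv2.projectPoints(r.apply(np.atleast_2d(P)-c["position"]),np.zeros(3),np.zeros(3),c["K"],c["distortion"])[0].reshape(-1,2)
def tri(c1,u1,c2,u2):
    d1=ray(c1,u1)[0];d2=ray(c2,u2)[0];A=np.c_[d1,-d2]
    s=np.linalg.lstsq(A,c2["position"]-c1["position"],rcond=None)[0]
    a=c1["position"]+s[0]*d1;b=c2["position"]+s[1]*d2
    return (a+b)/2,np.linalg.norm(a-b)
E
python3 - <<'E'
from h import *
T=dict(np.load("top0.npz"));S=dict(np.load("side0.npz"))
for n,c,(x,y,w,h),f in(("top",T,(260,140,110,105),7),("side",S,(265,200,130,100),6)):
    g=cv2.resize(c["image"][y:y+h,x:x+w],None,fx=f,fy=f,interpolation=cv2.INTER_CUBIC)
    for k in range(0,w,10):cv2.putText(g,str(x+k),(k*f,8),0,.3,(0,0,255));cv2.line(g,(k*f,8),(k*f,14),(0,0,255))
    for k in range(0,h,10):cv2.putText(g,str(y+k),(0,k*f+4),0,.3,(0,0,255))
    cv2.imwrite(f"pics/{n}z.png",g)
# bright plate outline in the top view
I=T["image"];m=((I.min(2)>120)&(np.abs(I.max(2).astype(int)-I.min(2))<40)).astype(np.uint8);m[:, :255]=0;m[:,375:]=0;m[:135]=0;m[250:]=0
cs=max(cv2.findContours(m,cv2.RETR_EXTERNAL,cv2.CHAIN_APPROX_NONE)[0],key=cv2.contourArea)
hull=cv2.convexHull(cs);e=cv2.fitEllipse(hull);print(e)
print(plane(T,[e[0]],.02))
E
```

```text
((314.34600830078125, 190.9132537841797), (90.07472229003906, 93.83645629882812), 105.12237548828125)
[[ 0.55540797 -0.10427175  0.02      ]]
```

View pics/topz.png

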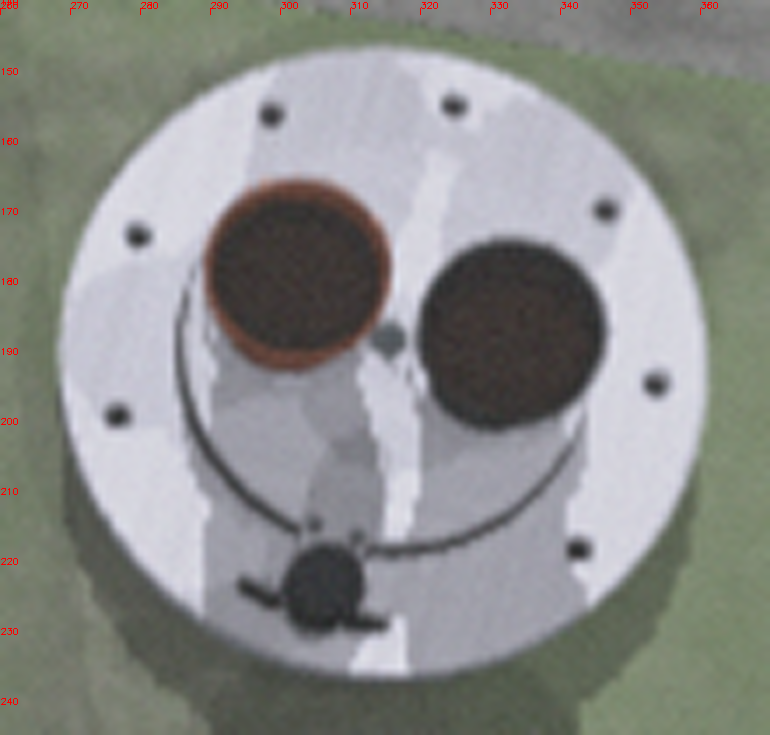

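View pics/sidez.png

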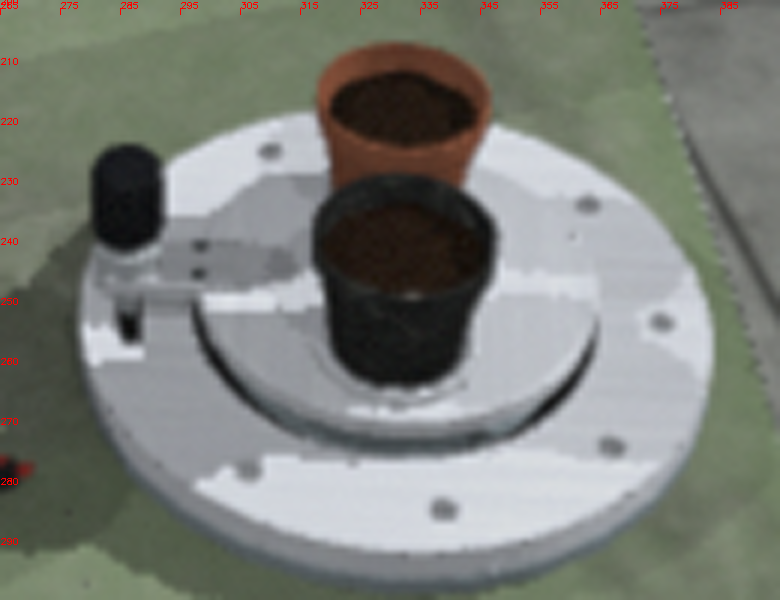

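The zoomed top view shows all seven round holes. The first one counter-clockwise of the slot is at about (342.6,218.6), and the slot ends show on either side of the knob near (295,223) and (315,229). The knob top is at (306.1,224) in the top view and (286.3,226.7) in the side view.

```bash
cat > m.py <<'E'
from h import *
from scipy.optimize import least_squares
T=dict(np.load("top0.npz"));S=dict(np.load("side0.npz"))
crop=np.array([(271,115),(454,105),(606,210),(656,384),(578,550),(118,416),(138,236)])
I=T["image"].min(2).astype(float);px=[]
for u,v in crop/7+[260,140]:
    x,y=int(round(u)),int(round(v));w=np.clip(150-I[y-3:y+4,x-3:x+4],0,None)
    yy,xx=np.mgrid[y-3:y+4,x-3:x+4];px.append(((xx*w).sum()/w.sum(),(yy*w).sum()/w.sum()))
print(np.round(px,1).tolist())
P=plane(T,px,.026)[:,:2]
r=least_squares(lambda p:np.hypot(*(P-p[:2]).T)-p[2],[.555,-.104,.105]).x
a=np.degrees(np.arctan2(*(P-r[:2]).T[::-1]))%360
print("circle",r,"ang",a)
h=a[4];ph=np.angle(np.exp(1j*np.radians(a-h-40*np.array([3.0+1,3,2,1,0,6-0,5]))),deg=True);print("res",ph, a-h)
K,gap=tri(T,[(306.1,223.9)],S,[(286.3,226.7)]);print("knob tri",K,gap,"plane",plane(T,[(306.1,223.9)],.094),plane(S,[(286.3,226.7)],.094))
E
cat >> m.py <<'E'
px2=np.array([(271,150),(588,205),(662,322),(612,447),(444,510),(248,470)])/6+[265,200]
px2[1]=np.array((588,205))/6+[265,200]
P2=plane(S,px2,.026)[:,:2];r2=least_squares(lambda p:np.hypot(*(P2-p[:2]).T)-p[2],[.555,-.104,.105]).x
print("side circle",r2)
for c in(r,r2,(r+r2)/2):print("knob ang",np.degrees(np.arctan2(K[1]-c[1],K[0]-c[0]))%360,np.hypot(*(K[:2]-c[:2])))
print("pots",plane(T,[(260+299/7,140+275/7),(260+512/7,140+333/7)],.102))
E
python3 m.py
```

```text
[[298.2, 156.1], [324.3, 154.8], [346.0, 169.7], [353.1, 194.6], [342.0, 218.1], [276.3, 199.0], [279.2, 173.3]]
circle [ 0.55593886 -0.10352091  0.1048176 ] ang [ 24.92307273 344.97790018 304.86684669 264.91607051 224.78740041
 105.18161615  65.01348468]
res [0.13567233 0.19049978 0.07944629 0.1286701  0.         0.39421574
 0.22608427] [-199.86432767  120.19049978   80.07944629   40.1286701     0.
 -119.60578426 -159.77391573]
knob tri [ 0.45407133 -0.07697731  0.09405953] 0.006801558634477152 plane [[ 0.45062224 -0.07692635  0.094     ]] [[ 0.45754403 -0.07619462  0.094     ]]
side circle [ 0.55863214 -0.10483139  0.10515123]
knob ang 165.3952059303946 0.10526896730124845
knob ang 165.08331429138815 0.10820727034331803
knob ang 165.23711365556608 0.10673772353831137
pots [[ 0.56251886 -0.06672026  0.102     ]
 [ 0.54321641 -0.14306442  0.102     ]]
```

```bash
cat > g.py <<'E'
import sys
from h import *
from bench import get_state
C=np.array([.557,-.104])
def row(p,yaw,rot=None,pos=None):
    s=get_state();q=R.from_quat(s["tcp_rot"] if rot is None else rot);o=s["eef_pos"] if pos is None else pos
    yv=np.array([np.cos(yaw),np.sin(yaw),0]);z=np.array([0,0,-1.]);t=R.from_matrix(np.c_[np.cross(yv,z),yv,z])
    return np.round(np.r_[np.degrees((q.inv()*t).as_rotvec())/5,q.inv().apply(np.array(p)-o)*1000],2)
def at(ang,z,r=.105): # knob position at polar angle (deg)
    a=np.radians(ang);return row([*(C+r*np.array([np.cos(a),np.sin(a)])),z],a-np.pi/2)
if __name__=="__main__":
    s=get_state();print(np.round(s["eef_pos"],4),"yaw",np.round(np.degrees(np.arctan2(*R.from_quat(s["tcp_rot"]).as_matrix()[1::-1,1])),2),"q6",s["joint_pos"][5].round(2),"t",s["t"].round(2),"F",s["ft_force"].round(1),"pol",np.degrees(np.arctan2(s["eef_pos"][1]-C[1],s["eef_pos"][0]-C[0]))%360)
    print(at(float(sys.argv[1]),float(sys.argv[2])).tolist())
E
python3 g.py 165.3 0.15
```

```text
Traceback (most recent call last):
  File "g.py", line 12, in <module>
    s=get_state();print(np.round(s["eef_pos"],4),"yaw",np.round(np.degrees(np.arctan2(*R.from_quat(s["tcp_rot"]).as_matrix()[1::-1,1])),2),"q6",s["joint_pos"][5].round(2),"t",s["t"].round(2),"F",s["ft_force"].round(1),"pol",np.degrees(np.arctan2(s["eef_pos"][1]-C[1],s["eef_pos"][0]-C[0]))%360)
                                                                                                                                                                               ^^^^^^^^^^^^
AttributeError: 'float' object has no attribute 'round'
```

```bash
sed -i 's/s\["t"\].round(2)/round(s["t"],2)/' g.py; python3 g.py 165.3 0.15
```

```text
[0.2362 0.5783 0.2214] yaw 67.78 q6 -0.1 t 0.1 F [ 0.1 -0.1 -0.3] pol 115.18136085721522
[-0.01, -0.0, -1.5, -450.9, -523.97, 71.94]
```

>>> drive_tool:
  plan:
    - [0,0,-1.5,-451,-524,50,0.65]
    - [0,0,-1.5,-451,-524,50,0.65]
    - [0,0,-1.5,-451,-524,50,0.65]
    - [0,0,-1.5,-451,-524,50,0.65]
    - [0,0,-1.5,-451,-524,50,0.65]
    - [0,0,-1.5,-451,-524,50,0.65]
    - [0,0,-1.5,-451,-524,50,0.65]
    - [0,0,-1.5,-451,-524,50,0.65]
    - [0,0,-1.5,-451,-524,50,0.65]
    - [0,0,-1.5,-451,-524,50,0.65]
  squeeze: 25

```text
t: 0.93
eef_pos: [0.3682, 0.1826, 0.1918]
tcp_rot: [0.128, 0.992, 0.0, 0.0]
ft_force: [1.7, 1.2, 0.0]
opening: 0.649
gripper_force: 0.0
```

```bash
python3 g.py 165.3 0.15
```

```text
[0.3682 0.1826 0.1918] yaw 75.3 q6 -1.0 t 0.93 F [1.7 1.2 0. ] pol 123.37298918452636
[0.0, 0.0, 0.0, -150.34, -229.35, 41.77]
```

>>> drive_tool:
  plan:
    - [0,0,0,-150,-229,40,0.65]
    - [0,0,0,-150,-229,40,0.65]
    - [0,0,0,-150,-229,40,0.65]
    - [0,0,0,-150,-229,40,0.65]
    - [0,0,0,-150,-229,40,0.65]
    - [0,0,0,-150,-229,40,0.65]
    - [0,0,0,-150,-229,40,0.65]
    - [0,0,0,-150,-229,40,0.65]
    - [0,0,0,-150,-229,40,0.65]

```text
t: 1.68
eef_pos: [0.4551, -0.0762, 0.1514]
tcp_rot: [0.129, 0.992, 0.0, -0.0]
ft_force: [0.1, 0.9, -0.5]
opening: 0.652
gripper_force: 0.0
```

```bash
python3 g.py 165.3 0.12
```

```text
[ 0.4551 -0.0762  0.1514] yaw 75.13 q6 -1.61 t 1.68 F [ 0.1  0.9 -0.5] pol 164.737879425863
[0.0, -0.01, -0.03, -0.69, -1.04, 31.41]
```

>>> drive_tool:
  plan:
    - [0,0,0,-0.5,-1,30,0.65]
    - [0,0,0,-0.5,-1,50,0.65]
    - [0,0,0,-0.5,-1,65,0.65]
    - [0,0,0,-0.5,-1,74,0.65]
    - [0,0,0,-0.5,-1,74,0.65]
    - [0,0,0,-0.5,-1,74,0.65]

```text
t: 2.18
eef_pos: [0.4551, -0.0755, 0.0781]
tcp_rot: [0.128, 0.992, 0.0, -0.0]
ft_force: [0.3, -0.4, 0.8]
opening: 0.651
gripper_force: 0.0
```

```bash
python3 g.py 165.3 0.077; python3 - <<'E'
from bench import *
import cv2
a=read_camera("side")["image"][150:280,230:400];b=read_camera("top")["image"][140:270,250:380]
cv2.imwrite("pics/c1.png",cv2.hconcat([cv2.resize(a,(450,344)),cv2.resize(b,(344,344))]))
E
```

```text
[ 0.4551 -0.0755  0.0781] yaw 75.33 q6 -1.61 t 2.18 F [ 0.3 -0.4  0.8] pol 164.38227437594642
[0.0, -0.01, 0.01, -0.8, -1.7, 1.09]
```

View pics/c1.png

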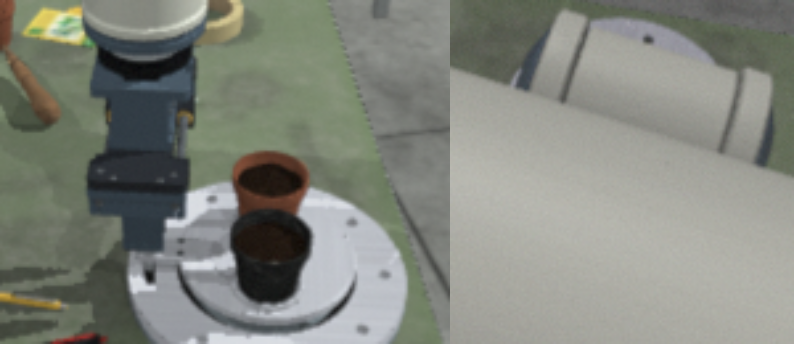

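The side view shows the fingers straddling the knob at (150,240) in the left half of the crop, clear of the pots. I'll close on it.

>>> drive_tool:
  plan:
    - [0,0,0,-0.5,-1.5,0,0.2]
    - [0,0,0,-0.5,-1.5,0,0.2]
    - [0,0,0,-0.5,-1.5,0,0.2]
    - [0,0,0,-0.5,-1.5,0,0.2]
    - [0,0,0,-0.5,-1.5,0,0.2]
    - [0,0,0,-0.5,-1.5,0,0.2]
    - [0,0,0,-0.5,-1.5,0,0.2]
    - [0,0,0,-0.5,-1.5,0,0.2]
  squeeze: 40

```text
t: 2.95
eef_pos: [0.4555, -0.0778, 0.078]
tcp_rot: [0.128, 0.992, -0.0, 0.0]
ft_force: [-0.8, -0.8, 6.0]
opening: 0.299
gripper_force: 40.0
```

>>> drive_tool:
  plan:
    - [0,0,0,0,0,-2,0.2]
    - [0,0,0,0,0,-4,0.2]
    - [0,0,0,0,0,-6,0.2]
    - [0,0,0,0,0,-8,0.2]
    - [0,0,0,0,0,-10,0.2]
    - [0,0,0,0,0,-12,0.2]
    - [0,0,0,0,0,-12.5,0.2]
    - [0,0,0,0,0,-12.5,0.2]
    - [0,0,0,0,0,-12.5,0.2]

```text
t: 3.7
eef_pos: [0.4554, -0.0778, 0.0903]
tcp_rot: [0.128, 0.992, -0.0, 0.0]
ft_force: [2.2, -1.1, -10.9]
opening: 0.291
gripper_force: 40.0
```

```bash
python3 g.py 165.3 0.077; python3 - <<'E'
from bench import *
import cv2
a=read_camera("side")["image"][200:275,250:350]
cv2.imwrite("pics/c2.png",cv2.resize(a,(600,450),interpolation=2))
E
```

```text
[ 0.4554 -0.0778  0.0903] yaw 75.28 q6 -1.61 t 3.7 F [  2.2  -1.1 -10.9] pol 165.52239632793396
[0.0, 0.0, -0.0, 0.11, 0.41, 13.35]
```

View pics/c2.png

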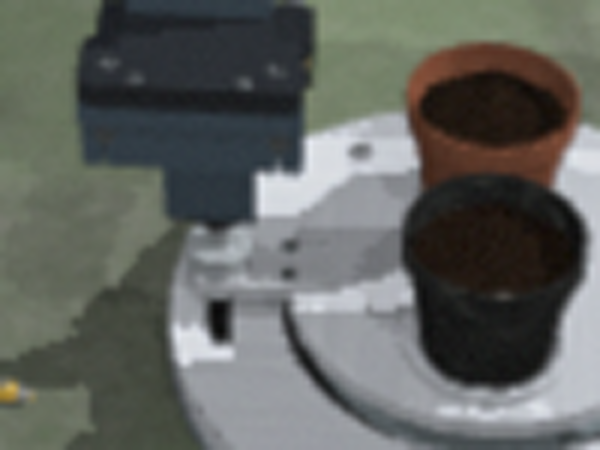

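The knob is up about 12 mm with the spring force on the wrist, and the view shows the gripper holding it above the boss at (215,230). I'll turn the stage in arcs of 18°.

>>> drive_tool:
  plan:
    - [0,0,-0.2,0,-1.83,0,0.2]
    - [0,0,-0.5,-0.1,-4.58,0,0.2]
    - [0,0,-0.9,-0.32,-8.24,0,0.2]
    - [0,0,-1.3,-0.67,-11.89,0,0.2]
    - [0,0,-1.7,-1.15,-15.52,0,0.2]
    - [0,0,-2.1,-1.76,-19.13,0,0.2]
    - [0,0,-2.5,-2.49,-22.73,0,0.2]
    - [0,0,-2.9,-3.34,-26.29,0,0.2]
    - [0,0,-3.3,-4.32,-29.82,0,0.2]
    - [0,0,-3.6,-5.14,-32.45,0,0.2]

```text
t: 4.58
eef_pos: [0.4522, -0.1107, 0.0903]
tcp_rot: [-0.03, 1.0, 0.0, 0.0]
ft_force: [4.5, 0.4, -10.4]
opening: 0.29
gripper_force: 40.0
```

>>> drive_tool:
  plan:
    - [0,0,-0.2,0,-1.83,0,0.2]
    - [0,0,-0.5,-0.1,-4.58,0,0.2]
    - [0,0,-0.9,-0.32,-8.24,0,0.2]
    - [0,0,-1.3,-0.67,-11.89,0,0.2]
    - [0,0,-1.7,-1.15,-15.52,0,0.2]
    - [0,0,-2.1,-1.76,-19.13,0,0.2]
    - [0,0,-2.5,-2.49,-22.73,0,0.2]
    - [0,0,-2.9,-3.34,-26.29,0,0.2]
    - [0,0,-3.3,-4.32,-29.82,0,0.2]
    - [0,0,-3.6,-5.14,-32.45,0,0.2]

```text
t: 5.42
eef_pos: [0.4592, -0.1427, 0.0903]
tcp_rot: [-0.186, 0.983, 0.0, -0.0]
ft_force: [3.5, 1.6, -10.1]
opening: 0.293
gripper_force: 40.0
```

```bash
python3 g.py 224.9 0.0903
```

```text
[ 0.4592 -0.1427  0.0903] yaw 111.41 q6 -2.37 t 5.42 F [  3.5   1.6 -10.1] pol 201.5572420384597
[0.0, 0.0, -4.7, -8.91, -41.58, -0.05]
```

>>> drive_tool:
  plan:
    - [0,0,-0.3,-0.04,-2.75,0,0.2]
    - [0,0,-0.8,-0.26,-7.32,0,0.2]
    - [0,0,-1.4,-0.78,-12.8,0,0.2]
    - [0,0,-2,-1.6,-18.23,0,0.2]
    - [0,0,-2.6,-2.69,-23.62,0,0.2]
    - [0,0,-3.2,-4.07,-28.94,0,0.2]
    - [0,0,-3.8,-5.72,-34.18,0,0.2]
    - [0,0,-4.3,-7.31,-38.48,0,0.2]
    - [0,0,-4.6,-8.35,-41.03,0,0.2]
    - [0,0,-4.68,-8.64,-41.7,0,0.2]

```text
t: 6.25
eef_pos: [0.4822, -0.1784, 0.0901]
tcp_rot: [-0.381, 0.925, 0.0, -0.0]
ft_force: [0.6, -0.0, -9.8]
opening: 0.29
gripper_force: 40.0
```

>>> drive_tool:
  plan:
    - [0,0,0,0,0,0,0.2]
    - [0,0,0,0,0,0.5,0.2]
    - [0,0,0,0,0,1,0.2]
    - [0,0,0,0,0,1.5,0.2]
    - [0,0,0,0,0,2,0.2]
    - [0,0,0,0,0,2,0.2]

```text
t: 6.75
eef_pos: [0.4821, -0.1782, 0.0883]
tcp_rot: [-0.38, 0.925, 0.0, -0.0]
ft_force: [0.2, -3.0, -10.1]
opening: 0.292
gripper_force: 40.0
```

```bash
python3 g.py 224.9 0.0903
```

```text
[ 0.4821 -0.1782  0.0883] yaw 134.68 q6 -2.82 t 6.75 F [  0.2  -3.  -10.1] pol 224.75303419340636
[0.0, -0.0, -0.04, -0.44, -0.27, -2.03]
```

>>> drive_tool:
  plan:
    - [0,0,0,0,0,0.4,0.2]
    - [0,0,0,0,0,0.8,0.2]
    - [0,0,0,0,0,1.2,0.2]
    - [0,0,0,0,0,1.2,0.2]
    - [0,0,0,0,0,1.2,0.2]

```text
t: 7.17
eef_pos: [0.4822, -0.1782, 0.0871]
tcp_rot: [-0.38, 0.925, 0.0, -0.0]
ft_force: [-1.5, -3.5, -9.3]
opening: 0.29
gripper_force: 40.0
```

>>> drive_tool:
  plan:
    - [0,0,0,0,0,0.3,0.2]
    - [0,0,0,0,0,0.6,0.2]
    - [0,0,0,0,0,0.6,0.2]

```text
t: 7.42
eef_pos: [0.4822, -0.1783, 0.0865]
tcp_rot: [-0.38, 0.925, 0.0, -0.0]
ft_force: [-2.3, -2.5, -9.1]
opening: 0.294
gripper_force: 40.0
```

Now at about 8.5 mm with no sign of plate contact. I'll continue in small steps.

>>> drive_tool:
  plan:
    - [0,0,0,0,0,0.3,0.2]
    - [0,0,0,0,0,0.6,0.2]
    - [0,0,0,0,0,0.6,0.2]

```text
t: 7.67
eef_pos: [0.4822, -0.1783, 0.0859]
tcp_rot: [-0.38, 0.925, 0.0, -0.0]
ft_force: [-2.9, -3.9, -8.9]
opening: 0.291
gripper_force: 40.0
```

>>> drive_tool:
  plan:
    - [0,0,0,0,0,0.3,0.2]
    - [0,0,0,0,0,0.6,0.2]
    - [0,0,0,0,0,0.6,0.2]

```text
t: 7.92
eef_pos: [0.4823, -0.1783, 0.0853]
tcp_rot: [-0.38, 0.925, 0.0, -0.0]
ft_force: [-3.1, -3.8, -8.2]
opening: 0.294
gripper_force: 40.0
```

The force follows the spring curve (8.2 N at about 7 mm), so the pin is entering the hole. I'll keep lowering it in the grip.

>>> drive_tool:
  plan:
    - [0,0,0,0,0,0.5,0.2]
    - [0,0,0,0,0,1,0.2]
    - [0,0,0,0,0,1.5,0.2]
    - [0,0,0,0,0,2,0.2]
    - [0,0,0,0,0,2.5,0.2]
    - [0,0,0,0,0,3,0.2]
    - [0,0,0,0,0,3,0.2]

```text
t: 8.5
eef_pos: [0.4823, -0.1783, 0.0823]
tcp_rot: [-0.38, 0.925, 0.0, -0.0]
ft_force: [-3.3, -4.3, -7.2]
opening: 0.294
gripper_force: 40.0
```

>>> drive_tool:
  plan:
    - [0,0,0,0,0,0.5,0.2]
    - [0,0,0,0,0,1,0.2]
    - [0,0,0,0,0,1.5,0.2]
    - [0,0,0,0,0,2,0.2]
    - [0,0,0,0,0,2.5,0.2]
    - [0,0,0,0,0,3,0.2]
    - [0,0,0,0,0,3,0.2]

```text
t: 9.08
eef_pos: [0.4823, -0.1783, 0.0793]
tcp_rot: [-0.38, 0.925, -0.0, -0.0]
ft_force: [-3.9, -4.4, -7.0]
opening: 0.294
gripper_force: 40.0
```

Only about 1 mm is left. I'll open the gripper, rise and look.

>>> drive_tool:
  plan:
    - [0,0,0,0,0,0.5,0.2]
    - [0,0,0,0,0,1,0.2]
    - [0,0,0,0,0,1,0.6]
    - [0,0,0,0,0,1,0.6]
    - [0,0,0,0,0,1,0.6]
    - [0,0,0,0,0,1,0.6]
    - [0,0,0,0,0,1,0.6]

```text
t: 9.67
eef_pos: [0.4826, -0.1783, 0.0786]
tcp_rot: [-0.38, 0.925, -0.0, 0.0]
ft_force: [0.3, 0.9, 0.6]
opening: 0.594
gripper_force: 0.0
```

>>> drive_tool:
  plan:
    - [0,0,0,0,0,-10,0.6]
    - [0,0,0,0,0,-30,0.6]
    - [0,0,0,0,0,-60,0.6]
    - [0,0,0,0,0,-95,0.6]
    - [0,0,0,0,0,-130,0.6]
    - [0,0,0,0,0,-160,0.6]
    - [0,0,0,0,0,-160,0.6]
    - [0,0,0,0,0,-160,0.6]

```text
t: 10.33
eef_pos: [0.4831, -0.1786, 0.2408]
tcp_rot: [-0.38, 0.925, -0.002, 0.001]
ft_force: [0.5, 0.8, -0.2]
opening: 0.603
gripper_force: 0.0
```

```bash
python3 - <<'E'
from bench import *
import cv2,numpy as np
c=read_camera("side");np.savez("side1.npz",**c);a=c["image"][195:305,265:395]
cv2.imwrite("pics/c3.png",cv2.resize(a,None,fx=5,fy=5,interpolation=2))
E
```

```text
(no output)
```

View pics/c3.png

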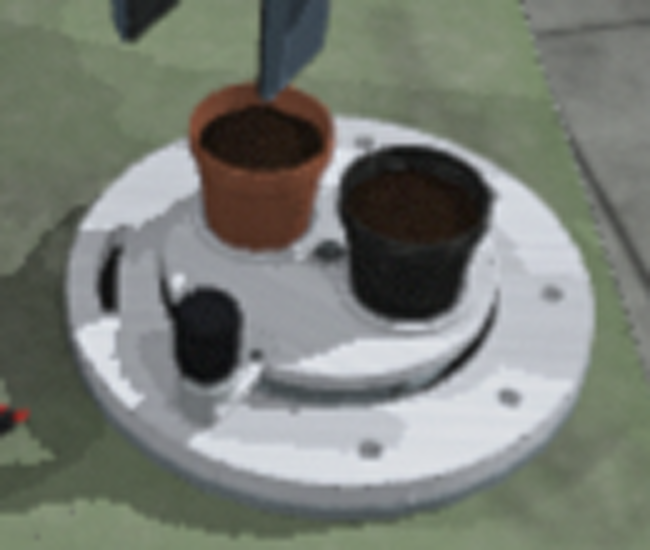

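The knob sits low on its boss at crop (209,330), the slot shows at (110,275), and both pots are upright. I'll check the knob height against the calibration: its top centre is at full-image pixel (306.8,255.6).

```bash
python3 - <<'E'
from h import *
S=dict(np.load("side0.npz"));a=np.radians(224.9)
print("start",[proj(S,[.4554,-.0774,z]).round(1).tolist() for z in(.094,.103)],"seen 286.3 226.7")
print("now",[proj(S,[.557+.105*np.cos(a),-.104+.105*np.sin(a),z]).round(1).tolist() for z in(.094,.103)])
E
```

```text
start [[[285.5, 227.1]], [[285.4, 224.2]]] seen 286.3 226.7
now [[[306.3, 256.4]], [[306.4, 253.3]]]
```

```bash
python3 -c "
from bench import *
print(finish_job())"
```

```text
the job is handed in; nothing more can be done
None
```

I turned the stage about 59.5° counter-clockwise to the first round hole, let the spring seat the pin there, and handed the job in. The last side view put the knob top within about 1 mm of its home height with both pots standing, and the gripper was clear; no verdict came back.

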